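# Find the passed transit crate and push it to the dispatch line

### The arm

A 7-joint arm with a two-finger parallel gripper is mounted at the origin on the work surface. World frame = base frame: x ahead of the robot, y to its left, z up, the work surface at z = 0. Lengths are in m, angles in rad, forces in N, time in s.
With the tool pointing down it reaches from about 0.425 to 0.875 m from the base axis. Payload 8.4 kg.
Tool frame: the origin (TCP) lies at the very end of the fingers, on their centre line; the grasp point (between the pads) lies 19 mm behind it; z points along the fingers, y is the line along which they close (so a half turn about z gives the same grasp; the last joint's range is limited). The gripper opens to 87 mm and grips with 3 to 60 N. Pads are 19 mm wide; open, the fingers measure 117 mm over their backs; the gripper's body (75 mm by 190 mm) begins 51 mm behind the grasp point.
Start: joints at [-1.312, 0.333, 0.04, 1.465, -0.013, 1.343, -0.059], TCP at [0.228, 0.609, 0.223] pointing down, gripper open.
Joint ranges: [-2.58, 2.58], [-0.38, 2.09], [-1.3, 1.39], [0.25, 2.4], [-1.5, 4.64], [0.08, 2.09], [-2.65, 2.65]. Speed limits (rad/s): [2.22, 2.22, 2.79, 2.79, 3.14, 3.14, 3.14].

### API

Orientations are given as a unit quaternion [w, x, y, z].
In Python, from cell import arm gives the robot as it stands.
- The arm moves only by the tool servo_tool, never from a script. Its argument "rows" is a list of rows, each an object of numbers: "claw": the closure, from -1 (fully open) to 1 (shut), so that 0 is half open; "tx", "ty", "tz": the shift along the world's x, y, z in m; "rx", "ry", "rz": the turn, a rotation vector about the world's x, y, z in degrees. A call has 1 to 10 rows; each row shifts and turns the commanded pose from where the row before left it; what a row does not reach is not made up. A row lasts 1/12 s, in which the tool goes at most 41.7 mm and 7.16 degrees, less where a joint would pass 70% of its speed; a pose out of reach is approached as far as the arm can. A call is refused whole if a number of a shift passes 0.0417 or a number of a turn 7.16, either way. A call with a gripper value outside its range is refused whole. The fingers move at their own pace and stop on an object; the grip force is fixed at half the most. Time passes only in rows, so rows that do not move let the fingers close. It gives the time, the measured TCP pose, the force, the opening and the grip force at its end, in the units of the state.
- arm.get_state(): the state, without advancing time (a new reading comes with each control period).
- arm.camera(name): name is "scene" or "top"; returns the picture (400x640x3 uint8, red, green, blue); there is no depth.
- arm.camera_params(name): a dict with "fx", "fy", "cx", "cy" (pixels), "extrinsics" (4x4, takes a point from camera to world coordinates). Camera axes: x right, y down, z forward; pixel columns grow to the right and rows downward; lengths in m; the calibration is good to about 2 mm. A picture is of the moment at which its call begins. camera_params takes no time and is no camera call.
- arm.finish_job(): hands the job in; it is judged then, once.
The state is a dict: "time": time; "qpos": joint angles; "joint_vel": joint speeds; "joint_efforts": joint torques, N m; "tool_pos": TCP position; "eef_rot": TCP orientation; "wrist_force": force on the tool from outside, world axes, zero at the start; "torque": the same for the moment, N m; "grip_width": opening from 0.0 (shut) to 1.0 (fully open); "finger_force": force on a finger pad.
Only numpy, scipy, OpenCV 4.12 (cv2) and the standard library are available. Lean on these libraries where they do the work, as an engineer would, in place of code of your own. Each camera call takes 0.05 s, during which the arm holds its last target. There are 200 camera calls.

### The job

One of the two grey transit crates bears the green 'passed' stamp on its underside. With the fingertips alone, tip one after the other towards the robot until it lies on its back with the underside facing out across the bench; only then push the stamped one, lying so, away along the bench until its underside stands on the yellow dispatch line, square with it. Leave the other lying where it was tipped, do not lift the crates or take them by the handles, and disturb nothing else.

Things in the scene. Friction and masses are not known exactly. Their poses are not given: they have to be found in the camera images.
- crate_1: Hard grey transit crate, 90 mm deep (its x), 130 wide (its y), 78 high, flat upright sides, about 0.7 kg, on four 4 mm rubber feet 3 mm in from its sides; latches on its far side, hinges on its flat near side, its back. Origin: centre of its underside, on the bench; x points away from the robot, z up. Pulled towards the robot high on its far side, it pivots on its near lower edge; past about 60 degrees it goes over by itself.
- crate_2: Second crate, just like the first (sizes, axes, origin); which of them stands at the left varies. Lying on its back a crate is 90 mm high and 78 deep, its x axis points up, its underside (z = 0 of its own frame) faces away from the robot and its lid faces the robot; hard plastic, it slides when the lid is pushed below about 40 mm above the bench.
- stamp (a point): Centre of the green stamp (64 x 78 mm, white tick) on the underside of one of the crates, within 4 mm of that crate's origin; the other crate's underside is plain dark grey. Cameras beyond the bench see it once the crate lies on its back.
- line: Dispatch line: yellow tape 30 mm wide (its x) and 620 mm long (its y), flat on the mat beyond the crates. Origin: its middle; x points across the tape, away from the robot.
- crate_1_mid (a point): Centre of the first crate's volume, 39 mm above its underside.
- crate_2_mid (a point): Centre of the second crate's volume, 39 mm above its underside.
- crate_1_handles: Two black bar handles, one on each end (+y and -y) of the first crate, standing out 18 mm, 32 mm above its underside; same origin as the crate. Not to be taken.
- crate_2_handles: The same on the second crate.
- heatsink: Bystander: black finned heat sink, 50 x 50 x 30 mm, between the crates.
- multimeter: Bystander: yellow handheld multimeter, 150 x 75 x 42 mm, lying at the right.
- attenuator: Bystander: aluminium block attenuator, 50 x 30 x 30 mm, beyond the line.
- spanner: Bystander: 140 mm spanner lying at the left.
- spray: Bystander: spray can, 48 mm across, 150 mm high, standing at the left.
- fan: Bystander: black fan, 60 x 60 x 20 mm, standing past the right end of the line.
- pot: Bystander: blue plastic cup, 70 mm across, 70 mm high, at the right.
Not all that is in view belongs to the job. What is shaped like the crate_2 but blue or turquoise is not meant.

How it is judged:
On the way, in this order (a step that is already met when the one before it is completed fails the run):
1. one crate lies on its back (angle between any of crate_1, crate_2's own x axis and vertical below 0.12 rad), for 0.3 s.
2. both lie on their backs, the stamped one still short of the line (angle between each of crate_1, crate_2's own x axis and vertical below 0.12 rad and x of crate_1 in the frame of line below -0.05 m), for 0.3 s.
At the end, for the whole second after the job is handed in: Both crates lie on their backs (within 7 degrees) and at rest; the stamped one's underside stands within 22 mm of the tape's centre line and square with it within 11 degrees; the other is within 120 mm of its starting point (tipping alone takes its origin 64 mm) (angle between each of crate_1, crate_2's own x axis and vertical below 0.12 rad and x of crate_1 in the frame of line between -0.022 and 0.022 m and y of crate_1 in the frame of line between -0.3 and 0.3 m and angle between the z axis of crate_1 and the x axis of line, either way round below 0.2 rad and distance of crate_2 from where it was at the start of the episode below 0.12 m and linear speed of each of crate_1, crate_2 below 0.01 m/s); the robot touches nothing.
It fails at once if a crate is rolled beyond its back (angle between any of crate_1, crate_2's own z axis and vertical above 1.9 rad).
It fails at once if a crate is lifted (its centre over 82 mm up; tipping takes it to 64 mm) (height (world z) of any of crate_1_mid, crate_2_mid above 0.082 m).
It fails at once if a crate's handle is taken (fingers press on it with over 2 N) (contact force between the fingers and crate_1_handles above 2 N or contact force between the fingers and crate_2_handles above 2 N).
It fails at once if a bystander is moved over 20 mm or tipped (distance of any of heatsink, multimeter, attenuator, spanner, spray, fan, pot from where it was at the start of the episode above 0.02 m or angle between any of spray, fan, pot's own z axis and vertical above 0.3 rad).
It also fails if it takes over 70 s, if anything falls off the work surface, if the arm or the gripper's body presses on something with over 40 N, if the wrist force passes 120 N, or if a joint passes its speed limit or range.

## Working session

There is one attempt and no reset: what is moved stays moved. The work goes in short steps, Python scripts to look and compute and a tool call to move; the robot and the scene stay as the last step left them, time stands still between calls to the robot, and variables do not carry over. Pictures are saved under pics/ and viewed, at most 10 in all, crops included, and the job is handed in when it is done.

Besides the shell and the picture viewer there is one more tool, called by a JSON object that holds its "op" and its "data". servo_tool: Moves the arm, as the interface text tells. Its arguments: {"type":"object","properties":{"rows":{"type":"array"}},"required":["rows"]}

```bash
mkdir -p pics; cat > h.py <<'E'
from cell import arm
import numpy as np, cv2
def shot(cam,name):
    im=arm.camera(cam); cv2.imwrite(f'pics/{name}.png',im[:,:,::-1]); return im
def ray(cam,uv,z):
    p=arm.camera_params(cam);E=np.array(p['extrinsics'])
    d=E[:3,:3]@np.array([(uv[0]-p['cx'])/p['fx'],(uv[1]-p['cy'])/p['fy'],1]);o=E[:3,3]
    return (o+d*(z-o[2])/d[2]).round(4)
def proj(cam,P):
    p=arm.camera_params(cam);E=np.linalg.inv(np.array(p['extrinsics']));c=E[:3,:3]@np.array(P)+E[:3,3]
    return [round(float(p['fx']*c[0]/c[2]+p['cx']),1),round(float(p['fy']*c[1]/c[2]+p['cy']),1)]
E
python3 - <<'E'
from h import *
for c in('scene','top'):
    shot(c,c+'0');p=arm.camera_params(c);print(c,p['fx'],np.round(p['extrinsics'],3).tolist())
s=arm.get_state();print(s['time'],s['tool_pos'],s['eef_rot'],s['wrist_force'],s['grip_width'])
E
```

```text
scene 416.2380705714495 [[-0.609, 0.614, -0.502, 1.107], [0.793, 0.479, -0.377, 0.44], [0.009, -0.628, -0.778, 0.968], [0.0, 0.0, 0.0, 1.0]]
top 488.622994941016 [[0.01, -0.98, 0.198, 0.263], [-1.0, -0.01, -0.002, -0.014], [0.004, -0.198, -0.98, 1.362], [0.0, 0.0, 0.0, 1.0]]
0.1 [0.22753357 0.60845077 0.22178133] [-8.21611146e-05  1.77969393e-01  9.84035775e-01 -6.93504995e-04] [ 0.21565661  0.29684732 -0.64074784] 0.9956178829408573
```

View pics/scene0.png

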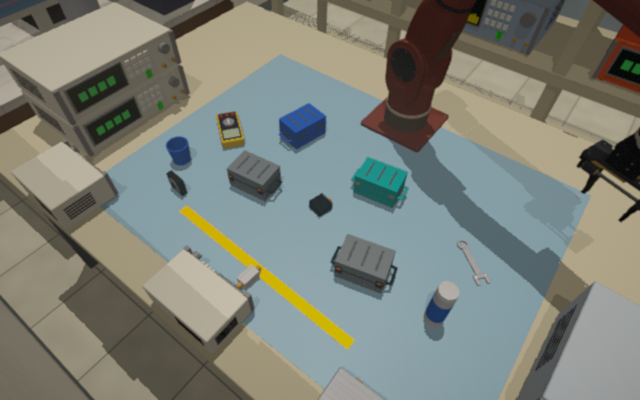

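View pics/top0.png

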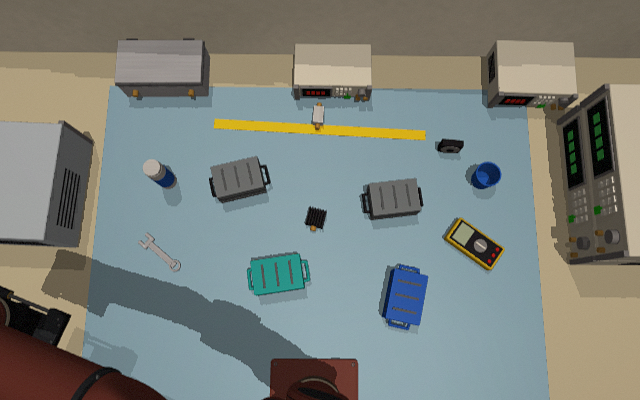

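The top view shows two grey crates at (240,180) and (393,199). The turquoise (278,273) and blue (405,295) boxes have the same shape, but their colour rules them out. The yellow line runs from (215,124) to (425,135). I'll measure next and confirm in a crop.

```bash
python3 - <<'E'
from h import *
im=cv2.imread('pics/top0.png')
hsv=cv2.cvtColor(im,cv2.COLOR_BGR2HSV)
y=cv2.inRange(hsv,(22,150,120),(35,255,255)); y[145:]=0
r=cv2.minAreaRect(cv2.findNonZero(y)); b=cv2.boxPoints(r)
print('line',[ray('top',q,0)[:2].tolist() for q in b])
g=im[150:225,195:435]; m=cv2.inRange(hsv,(0,0,85),(180,60,135))
vis=cv2.resize(im[110:260,190:440],None,fx=3,fy=3,interpolation=cv2.INTER_CUBIC)
for x0,x1 in((205,275),(360,425)):
    mm=np.zeros_like(m);mm[152:222,x0:x1]=m[152:222,x0:x1]
    mm=cv2.morphologyEx(mm,cv2.MORPH_OPEN,np.ones((3,3)))
    n,l,st,_=cv2.connectedComponentsWithStats(mm);k=1+np.argmax(st[1:,4])
    r=cv2.minAreaRect(cv2.findNonZero((l==k).astype(np.uint8)));bb=cv2.boxPoints(r)
    P=np.array([ray('top',q,.078)[:2] for q in bb]);print(r,P.tolist(),P.mean(0),[np.linalg.norm(P[i]-P[i-1]).round(3) for i in range(4)])
    cv2.polylines(vis,[((bb-[190,110])*3).astype(int)],True,(0,0,255),1)
cv2.imwrite('pics/c.png',vis)
for n,q,z in(('heatsink',(316,217),.015),('spray',(153,167),.15),('att',(318,116),.03),('fan',(450,146),.03),('meter',(461,222),.04),('teal_far',(300,256),.078),('teal L',(250,260),.078),('blue far',(411,268),.078)):print(n,ray('top',q,z))
E
```

```text
line [[0.757, 0.3049], [0.7862, 0.3049], [0.7554, -0.3134], [0.7264, -0.3109]]
((236.23936462402344, 176.26719665527344), (31.435644149780273, 48.09825897216797), 76.75948333740234) [[0.6179, 0.2926], [0.6504, 0.1665], [0.5648, 0.144], [0.5331, 0.2686]] [0.59155  0.217925] [np.float64(0.088), np.float64(0.13), np.float64(0.089), np.float64(0.129)]
((395.0126037597656, 196.10565185546875), (32.17754364013672, 49.03470230102539), 83.21102905273438) [[0.5762, -0.1408], [0.5938, -0.2729], [0.5057, -0.2806], [0.4887, -0.1501]] [ 0.5411 -0.2111] [np.float64(0.088), np.float64(0.133), np.float64(0.088), np.float64(0.132)]
heatsink [0.4924 0.0014 0.015 ]
spray [0.5951 0.4194 0.15  ]
att [ 0.7851 -0.0009  0.03  ]
fan [ 0.6988 -0.3781  0.03  ]
meter [ 0.4783 -0.3963  0.04  ]
teal_far [0.3776 0.0414 0.078 ]
teal L [0.3658 0.172  0.078 ]
blue far [ 0.3492 -0.249   0.078 ]
```

View pics/c.png

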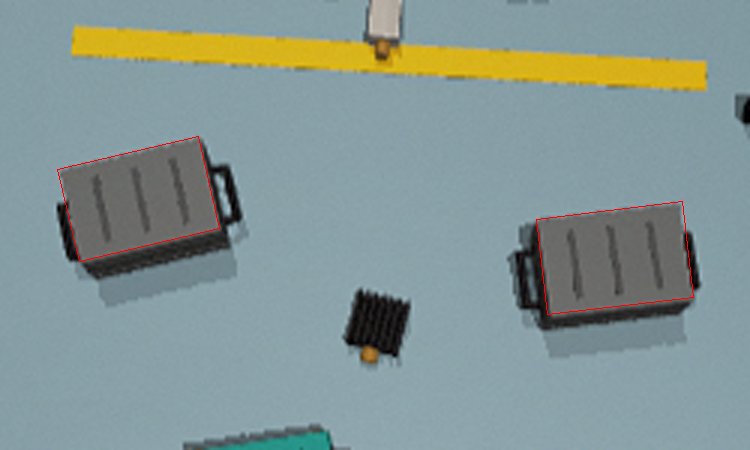

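The crop shows both grey lids outlined, fitting the description. The left crate is at about (0.592, 0.218), yawed +14.5°, and the right at (0.541, -0.211), yawed about +6.5°. The line's middle is (0.756, -0.004), yawed -2.8°. I'll tip the left crate first.

{"op": "servo_tool", "data": {"rows": [{"tx": 0.0243, "ty": -0.0206, "rz": 1.94, "claw": -1}, {"tx": 0.0243, "ty": -0.0206, "rz": 1.94, "claw": -1}, {"tx": 0.0243, "ty": -0.0206, "rz": 1.94, "claw": -1}, {"tx": 0.0243, "ty": -0.0206, "rz": 1.94, "claw": -1}, {"tx": 0.0243, "ty": -0.0206, "rz": 1.94, "claw": -1}, {"tx": 0.0243, "ty": -0.0206, "rz": 1.94, "claw": -1}, {"tx": 0.0243, "ty": -0.0206, "rz": 1.94, "claw": -1}, {"tx": 0.0243, "ty": -0.0206, "rz": 1.94, "claw": -1}, {"tx": 0.0243, "ty": -0.0206, "rz": 1.94, "claw": -1}]}}

```text
schema error: expected keys claw, tx, ty, tz, rx, ry, rz
```

{"op": "servo_tool", "data": {"rows": [{"tx": 0.0243, "ty": -0.0206, "rz": 1.94, "claw": -1}, {"tx": 0.0243, "ty": -0.0206, "rz": 1.94, "claw": -1}, {"tx": 0.0243, "ty": -0.0206, "rz": 1.94, "claw": -1}, {"tx": 0.0243, "ty": -0.0206, "rz": 1.94, "claw": -1}, {"tx": 0.0243, "ty": -0.0206, "rz": 1.94, "claw": -1}, {"tx": 0.0243, "ty": -0.0206, "rz": 1.94, "claw": -1}, {"tx": 0.0243, "ty": -0.0206, "rz": 1.94, "claw": -1}, {"tx": 0.0243, "ty": -0.0206, "rz": 1.94, "claw": -1}, {"tx": 0.0243, "ty": -0.0206, "rz": 1.94, "claw": -1}]}}

```text
schema error: expected keys claw, tx, ty, tz, rx, ry, rz
```

{"op": "servo_tool", "data": {"rows": [{"claw": -1, "tx": 0.0291, "ty": -0.0248, "tz": 0, "rx": 0, "ry": 0, "rz": 2.33}, {"claw": -1, "tx": 0.0291, "ty": -0.0248, "tz": 0, "rx": 0, "ry": 0, "rz": 2.33}, {"claw": -1, "tx": 0.0291, "ty": -0.0248, "tz": 0, "rx": 0, "ry": 0, "rz": 2.33}, {"claw": -1, "tx": 0.0291, "ty": -0.0248, "tz": 0, "rx": 0, "ry": 0, "rz": 2.33}, {"claw": -1, "tx": 0.0291, "ty": -0.0248, "tz": 0, "rx": 0, "ry": 0, "rz": 2.33}, {"claw": -1, "tx": 0.0291, "ty": -0.0248, "tz": 0, "rx": 0, "ry": 0, "rz": 2.33}, {"claw": -1, "tx": 0.0291, "ty": -0.0248, "tz": 0, "rx": 0, "ry": 0, "rz": 2.33}, {"claw": -1, "tx": 0.0291, "ty": -0.0248, "tz": 0, "rx": 0, "ry": 0, "rz": 2.33}]}}

```text
time: 0.77
tool_pos: [0.4615, 0.4088, 0.2223]
eef_rot: [-0.0, 0.015, 1.0, -0.0]
wrist_force: [0.8, 1.2, 0.0]
grip_width: 1.002
finger_force: 0.0
```

{"op": "servo_tool", "data": {"rows": [{"claw": -1, "tx": 0.0291, "ty": -0.0248, "tz": 0, "rx": 0, "ry": 0, "rz": 2.33}, {"claw": -1, "tx": 0.0291, "ty": -0.0248, "tz": 0, "rx": 0, "ry": 0, "rz": 2.33}, {"claw": -1, "tx": 0.0291, "ty": -0.0248, "tz": 0, "rx": 0, "ry": 0, "rz": 2.33}, {"claw": -1, "tx": 0.0291, "ty": -0.0248, "tz": 0, "rx": 0, "ry": 0, "rz": 2.33}, {"claw": -1, "tx": 0.0291, "ty": -0.0248, "tz": 0, "rx": 0, "ry": 0, "rz": 2.33}, {"claw": -1, "tx": 0.0291, "ty": -0.0248, "tz": 0, "rx": 0, "ry": 0, "rz": 2.33}, {"claw": -1, "tx": 0.0291, "ty": -0.0248, "tz": 0, "rx": 0, "ry": 0, "rz": 2.33}, {"claw": -1, "tx": 0, "ty": 0, "tz": 0, "rx": 0, "ry": 0, "rz": 0}, {"claw": -1, "tx": 0, "ty": 0, "tz": 0, "rx": 0, "ry": 0, "rz": 0}]}}

```text
time: 1.52
tool_pos: [0.6656, 0.2333, 0.2214]
eef_rot: [-0.001, -0.123, 0.992, -0.001]
wrist_force: [-0.5, 0.6, -0.0]
grip_width: 1.001
finger_force: 0.0
```

{"op": "servo_tool", "data": {"rows": [{"claw": -1, "tx": 0, "ty": 0.001, "tz": -0.039, "rx": 0, "ry": 0, "rz": 0}, {"claw": -1, "tx": 0, "ty": 0.001, "tz": -0.039, "rx": 0, "ry": 0, "rz": 0}, {"claw": -1, "tx": 0, "ty": 0, "tz": -0.039, "rx": 0, "ry": 0, "rz": 0}, {"claw": -1, "tx": 0, "ty": 0, "tz": -0.039, "rx": 0, "ry": 0, "rz": 0}, {"claw": -1, "tx": 0, "ty": 0, "tz": 0, "rx": 0, "ry": 0, "rz": 0}, {"claw": -1, "tx": 0, "ty": 0, "tz": 0, "rx": 0, "ry": 0, "rz": 0}]}}

```text
time: 2.02
tool_pos: [0.662, 0.2395, 0.0649]
eef_rot: [-0.002, -0.126, 0.992, -0.0]
wrist_force: [-0.3, 0.2, 1.1]
grip_width: 1.001
finger_force: 0.0
```

{"op": "servo_tool", "data": {"rows": [{"claw": -1, "tx": -0.0058, "ty": -0.0015, "tz": 0, "rx": 0, "ry": 0, "rz": 0}, {"claw": -1, "tx": -0.0058, "ty": -0.0015, "tz": 0, "rx": 0, "ry": 0, "rz": 0}, {"claw": -1, "tx": -0.0039, "ty": -0.001, "tz": 0, "rx": 0, "ry": 0, "rz": 0}, {"claw": -1, "tx": 0, "ty": 0, "tz": 0, "rx": 0, "ry": 0, "rz": 0}]}}

```text
time: 2.35
tool_pos: [0.6487, 0.2351, 0.0689]
eef_rot: [0.001, -0.126, 0.992, 0.001]
wrist_force: [0.3, -0.3, 0.1]
grip_width: 0.997
finger_force: 0.0
```

{"op": "servo_tool", "data": {"rows": [{"claw": -1, "tx": -0.0058, "ty": -0.0015, "tz": -0.002, "rx": 0, "ry": 0, "rz": 0}, {"claw": -1, "tx": -0.0062, "ty": -0.0016, "tz": 0.004, "rx": 0, "ry": 0, "rz": 0}, {"claw": -1, "tx": -0.0062, "ty": -0.0016, "tz": 0.005, "rx": 0, "ry": 0, "rz": 0}, {"claw": -1, "tx": -0.0072, "ty": -0.0019, "tz": 0.005, "rx": 0, "ry": 0, "rz": 0}, {"claw": -1, "tx": -0.0072, "ty": -0.0019, "tz": 0.005, "rx": 0, "ry": 0, "rz": 0}, {"claw": -1, "tx": 0, "ty": 0, "tz": 0, "rx": 0, "ry": 0, "rz": 0}]}}

```text
time: 2.85
tool_pos: [0.6199, 0.2275, 0.0887]
eef_rot: [0.006, -0.126, 0.992, 0.002]
wrist_force: [9.4, 2.8, 10.1]
grip_width: 1.0
finger_force: 5.8
```

```bash
python3 - <<'E'
from h import *
a=shot('scene','s1');b=shot('top','t1')
cv2.imwrite('pics/v1.png',np.vstack([cv2.resize(a[190:320,280:480],(600,390)),cv2.resize(b[130:230,180:330],(300,200)).repeat(1,0) if 0 else cv2.resize(b[140:210,180:390],(600,200))])[:,:,::-1])
print(arm.get_state()['tool_pos'],arm.get_state()['wrist_force'])
E
```

```text
[0.62053941 0.22769246 0.08819983] [10.64168646  2.22194845  9.49702237]
```

View pics/v1.png

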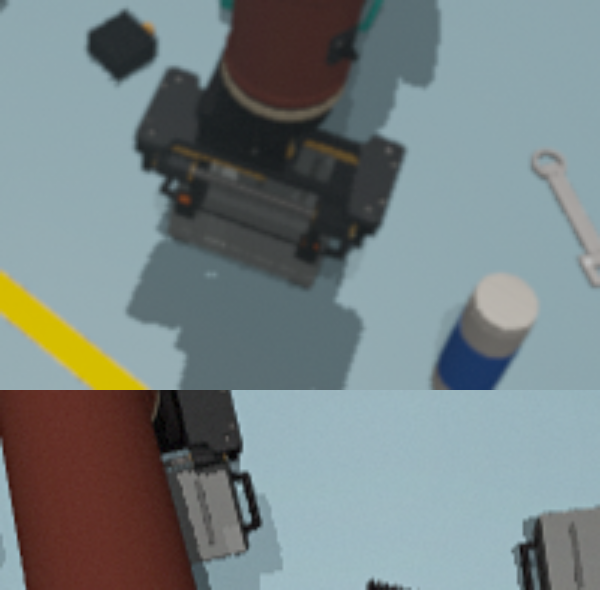

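{"op": "servo_tool", "data": {"rows": [{"claw": -1, "tx": -0.0087, "ty": -0.0022, "tz": 0.005, "rx": 0, "ry": 0, "rz": 0}, {"claw": -1, "tx": -0.0087, "ty": -0.0022, "tz": 0.0045, "rx": 0, "ry": 0, "rz": 0}, {"claw": -1, "tx": -0.0087, "ty": -0.0022, "tz": 0.004, "rx": 0, "ry": 0, "rz": 0}, {"claw": -1, "tx": -0.0087, "ty": -0.0022, "tz": 0.003, "rx": 0, "ry": 0, "rz": 0}, {"claw": -1, "tx": -0.0087, "ty": -0.0022, "tz": 0.002, "rx": 0, "ry": 0, "rz": 0}, {"claw": -1, "tx": 0, "ty": 0, "tz": 0, "rx": 0, "ry": 0, "rz": 0}]}}

```text
time: 3.45
tool_pos: [0.5742, 0.2159, 0.106]
eef_rot: [0.003, -0.126, 0.992, 0.001]
wrist_force: [2.4, 0.5, 12.3]
grip_width: 1.001
finger_force: 5.4
```

{"op": "servo_tool", "data": {"rows": [{"claw": -1, "tx": -0.0087, "ty": -0.0022, "tz": 0.001, "rx": 0, "ry": 0, "rz": 0}, {"claw": -1, "tx": -0.0087, "ty": -0.0022, "tz": 0, "rx": 0, "ry": 0, "rz": 0}, {"claw": -1, "tx": -0.0087, "ty": -0.0022, "tz": 0, "rx": 0, "ry": 0, "rz": 0}, {"claw": -1, "tx": 0, "ty": 0, "tz": 0, "rx": 0, "ry": 0, "rz": 0}]}}

```text
time: 3.78
tool_pos: [0.5469, 0.2089, 0.1057]
eef_rot: [0.002, -0.126, 0.992, 0.001]
wrist_force: [0.0, -1.0, 0.0]
grip_width: 1.003
finger_force: 0.0
```

{"op": "servo_tool", "data": {"rows": [{"claw": -1, "tx": 0, "ty": 0, "tz": 0.035, "rx": 0, "ry": 0, "rz": 0}, {"claw": -1, "tx": 0, "ty": 0, "tz": 0.035, "rx": 0, "ry": 0, "rz": 0}, {"claw": -1, "tx": 0, "ty": 0, "tz": 0.035, "rx": 0, "ry": 0, "rz": 0}, {"claw": -1, "tx": 0.0137, "ty": -0.0374, "tz": 0, "rx": 0, "ry": 0, "rz": -0.8}, {"claw": -1, "tx": 0.0137, "ty": -0.0374, "tz": 0, "rx": 0, "ry": 0, "rz": -0.8}, {"claw": -1, "tx": 0.0137, "ty": -0.0374, "tz": 0, "rx": 0, "ry": 0, "rz": -0.8}, {"claw": -1, "tx": 0.0137, "ty": -0.0374, "tz": 0, "rx": 0, "ry": 0, "rz": -0.8}, {"claw": -1, "tx": 0.0137, "ty": -0.0374, "tz": 0, "rx": 0, "ry": 0, "rz": -0.8}]}}

```text
time: 4.45
tool_pos: [0.6153, 0.0199, 0.2089]
eef_rot: [0.001, -0.091, 0.996, 0.0]
wrist_force: [1.6, 0.6, -0.4]
grip_width: 1.002
finger_force: 0.0
```

{"op": "servo_tool", "data": {"rows": [{"claw": -1, "tx": 0, "ty": -0.0374, "tz": 0, "rx": 0, "ry": 0, "rz": -0.8}, {"claw": -1, "tx": 0, "ty": -0.0374, "tz": 0, "rx": 0, "ry": 0, "rz": -0.8}, {"claw": -1, "tx": 0, "ty": -0.0374, "tz": 0, "rx": 0, "ry": 0, "rz": -0.8}, {"claw": -1, "tx": 0, "ty": -0.0374, "tz": 0, "rx": 0, "ry": 0, "rz": -0.8}, {"claw": -1, "tx": 0, "ty": -0.0374, "tz": 0, "rx": 0, "ry": 0, "rz": -0.8}, {"claw": -1, "tx": 0, "ty": -0.0374, "tz": 0, "rx": 0, "ry": 0, "rz": 0}, {"claw": -1, "tx": 0, "ty": 0, "tz": 0, "rx": 0, "ry": 0, "rz": 0}, {"claw": -1, "tx": 0, "ty": 0, "tz": 0, "rx": 0, "ry": 0, "rz": 0}]}}

```text
time: 5.12
tool_pos: [0.614, -0.2061, 0.2085]
eef_rot: [0.0, -0.054, 0.999, -0.001]
wrist_force: [0.0, 1.1, 0.4]
grip_width: 1.0
finger_force: 0.0
```

```bash
python3 - <<'E'
from h import *
a=shot('scene','s2');b=shot('top','t2')
cv2.imwrite('pics/v2.png',np.hstack([cv2.resize(a[150:330,270:450],(400,400)),cv2.resize(b[130:310,180:360],(400,400))])[:,:,::-1])
E
```

```text
(no output)
```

View pics/v2.png

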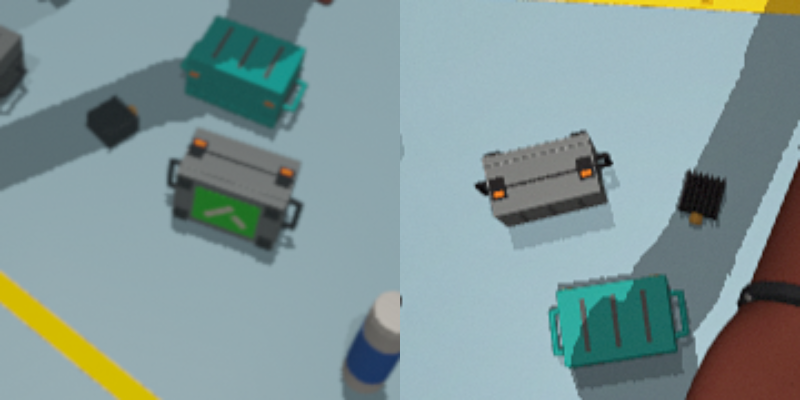

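The left crate lies on its back with the green stamp showing (crop at 225,210), so it is the one to push. Next is the right crate.

{"op": "servo_tool", "data": {"rows": [{"claw": -1, "tx": 0, "ty": 0, "tz": -0.036, "rx": 0, "ry": 0, "rz": 0}, {"claw": -1, "tx": 0, "ty": 0, "tz": -0.036, "rx": 0, "ry": 0, "rz": 0}, {"claw": -1, "tx": 0, "ty": 0, "tz": -0.036, "rx": 0, "ry": 0, "rz": 0}, {"claw": -1, "tx": 0, "ty": 0, "tz": -0.036, "rx": 0, "ry": 0, "rz": 0}, {"claw": -1, "tx": 0, "ty": 0, "tz": 0, "rx": 0, "ry": 0, "rz": 0}, {"claw": -1, "tx": -0.0065, "ty": -0.0007, "tz": 0, "rx": 0, "ry": 0, "rz": 0}, {"claw": -1, "tx": -0.0065, "ty": -0.0007, "tz": 0, "rx": 0, "ry": 0, "rz": 0}, {"claw": -1, "tx": 0, "ty": 0, "tz": 0, "rx": 0, "ry": 0, "rz": 0}]}}

```text
time: 5.88
tool_pos: [0.6021, -0.2049, 0.067]
eef_rot: [0.002, -0.056, 0.998, -0.0]
wrist_force: [0.8, -1.5, 0.6]
grip_width: 1.001
finger_force: 0.0
```

{"op": "servo_tool", "data": {"rows": [{"claw": -1, "tx": -0.006, "ty": -0.0007, "tz": 0, "rx": 0, "ry": 0, "rz": 0}, {"claw": -1, "tx": -0.0064, "ty": -0.0007, "tz": 0.004, "rx": 0, "ry": 0, "rz": 0}, {"claw": -1, "tx": -0.0064, "ty": -0.0007, "tz": 0.005, "rx": 0, "ry": 0, "rz": 0}, {"claw": -1, "tx": -0.0074, "ty": -0.0008, "tz": 0.005, "rx": 0, "ry": 0, "rz": 0}, {"claw": -1, "tx": -0.0074, "ty": -0.0008, "tz": 0.005, "rx": 0, "ry": 0, "rz": 0}, {"claw": -1, "tx": 0, "ty": 0, "tz": 0, "rx": 0, "ry": 0, "rz": 0}]}}

```text
time: 6.38
tool_pos: [0.5724, -0.2083, 0.0884]
eef_rot: [0.006, -0.056, 0.998, -0.001]
wrist_force: [9.2, 1.4, 7.8]
grip_width: 0.999
finger_force: 5.4
```

{"op": "servo_tool", "data": {"rows": [{"claw": -1, "tx": -0.0089, "ty": -0.001, "tz": 0.005, "rx": 0, "ry": 0, "rz": 0}, {"claw": -1, "tx": -0.0089, "ty": -0.001, "tz": 0.0045, "rx": 0, "ry": 0, "rz": 0}, {"claw": -1, "tx": -0.0089, "ty": -0.001, "tz": 0.004, "rx": 0, "ry": 0, "rz": 0}, {"claw": -1, "tx": -0.0089, "ty": -0.001, "tz": 0.003, "rx": 0, "ry": 0, "rz": 0}, {"claw": -1, "tx": -0.0089, "ty": -0.001, "tz": 0.002, "rx": 0, "ry": 0, "rz": 0}, {"claw": -1, "tx": 0, "ty": 0, "tz": 0, "rx": 0, "ry": 0, "rz": 0}]}}

```text
time: 6.88
tool_pos: [0.5254, -0.2141, 0.1058]
eef_rot: [0.004, -0.056, 0.998, -0.001]
wrist_force: [2.6, -1.2, 9.7]
grip_width: 0.999
finger_force: 4.4
```

{"op": "servo_tool", "data": {"rows": [{"claw": -1, "tx": -0.0089, "ty": -0.001, "tz": 0.001, "rx": 0, "ry": 0, "rz": 0}, {"claw": -1, "tx": -0.0089, "ty": -0.001, "tz": 0, "rx": 0, "ry": 0, "rz": 0}, {"claw": -1, "tx": -0.0089, "ty": -0.001, "tz": 0, "rx": 0, "ry": 0, "rz": 0}, {"claw": -1, "tx": 0, "ty": 0, "tz": 0, "rx": 0, "ry": 0, "rz": 0}]}}

```text
time: 7.22
tool_pos: [0.4974, -0.2171, 0.1056]
eef_rot: [0.003, -0.055, 0.998, -0.0]
wrist_force: [-0.2, -0.8, 0.1]
grip_width: 0.998
finger_force: 0.0
```

{"op": "servo_tool", "data": {"rows": [{"claw": -1, "tx": 0, "ty": 0, "tz": 0.035, "rx": 0, "ry": 0, "rz": 0}, {"claw": -1, "tx": 0, "ty": 0, "tz": 0.035, "rx": 0, "ry": 0, "rz": 0}, {"claw": -1, "tx": 0, "ty": 0, "tz": 0.035, "rx": 0, "ry": 0, "rz": 0}, {"claw": -1, "tx": 0, "ty": 0.04, "tz": 0, "rx": 0, "ry": 0, "rz": 0}, {"claw": -1, "tx": 0, "ty": 0.04, "tz": 0, "rx": 0, "ry": 0, "rz": 0}, {"claw": -1, "tx": 0, "ty": 0.04, "tz": 0, "rx": 0, "ry": 0, "rz": 0}, {"claw": -1, "tx": 0, "ty": 0.04, "tz": 0, "rx": 0, "ry": 0, "rz": 0}, {"claw": -1, "tx": 0, "ty": 0, "tz": 0, "rx": 0, "ry": 0, "rz": 0}]}}

```text
time: 7.88
tool_pos: [0.4974, -0.0474, 0.2088]
eef_rot: [0.001, -0.061, 0.998, 0.002]
wrist_force: [1.1, -0.1, -0.2]
grip_width: 1.002
finger_force: 0.0
```

```bash
python3 - <<'E'
from h import *
a=shot('scene','s3');im=shot('top','t3')[:,:,::-1].copy()
hsv=cv2.cvtColor(im,cv2.COLOR_BGR2HSV)
m=cv2.inRange(hsv,(0,0,85),(180,60,160));mm=np.zeros_like(m);mm[180:245,205:280]=m[180:245,205:280]
mm=cv2.morphologyEx(mm,cv2.MORPH_CLOSE,np.ones((5,5)));mm=cv2.morphologyEx(mm,cv2.MORPH_OPEN,np.ones((5,5)))
n,l,st,_=cv2.connectedComponentsWithStats(mm);k=1+np.argmax(st[1:,4])
r=cv2.minAreaRect(cv2.findNonZero((l==k).astype(np.uint8)));bb=cv2.boxPoints(r)
P=np.array([ray('top',q,.09)[:2] for q in bb]);print(r,P.tolist(),P.mean(0))
cv2.polylines(im,[bb.astype(int)],True,(0,0,255),1)
c=cv2.resize(im[170:260,190:460],(750,250),interpolation=cv2.INTER_CUBIC)
d=cv2.resize(a[100:300,180:430],(430,344))[:,:,::-1]
o=np.zeros((600,750,3),np.uint8);o[:250]=c;o[250:594,:430]=d
cv2.imwrite('pics/v3.png',o)
E
```

```text
((246.4017333984375, 207.42930603027344), (30.804487228393555, 58.142486572265625), 76.32869720458984) [[0.5244, 0.2707], [0.5635, 0.1218], [0.4826, 0.1001], [0.4445, 0.2473]] [0.50375  0.184975]
```

View pics/v3.png

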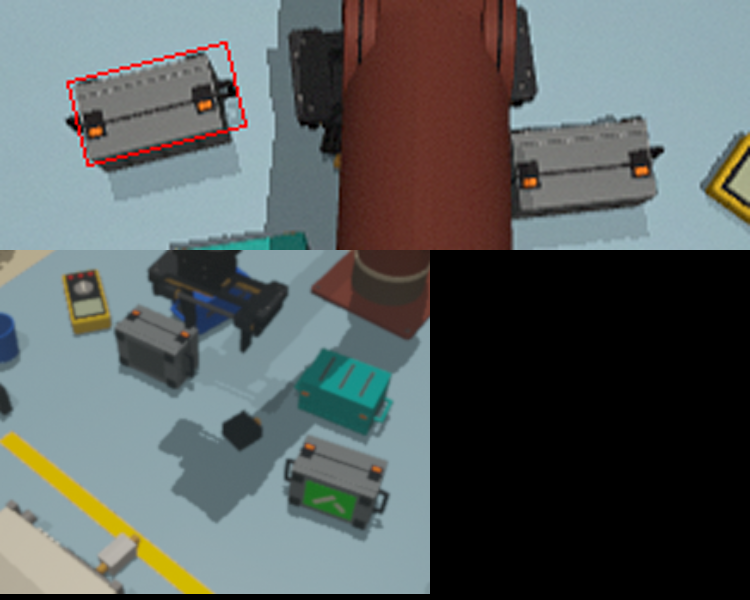

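Both crates are on their backs. The left one is stamped (crop 330,497) and the right one is plain (155,350). I'll set the open fingers behind the stamped crate's lid, with the tips leading so that they push low.

{"op": "servo_tool", "data": {"rows": [{"claw": -1, "tx": -0.0096, "ty": 0.037, "tz": 0, "rx": 0, "ry": 0, "rz": 1.25}, {"claw": -1, "tx": -0.0096, "ty": 0.037, "tz": 0, "rx": 0, "ry": 0, "rz": 1.25}, {"claw": -1, "tx": -0.0096, "ty": 0.037, "tz": 0, "rx": 0, "ry": 0, "rz": 1.25}, {"claw": -1, "tx": -0.0096, "ty": 0.037, "tz": 0, "rx": 0, "ry": 0, "rz": 1.25}, {"claw": -1, "tx": -0.0096, "ty": 0.037, "tz": 0, "rx": 0, "ry": 0, "rz": 1.25}, {"claw": -1, "tx": -0.0096, "ty": 0.037, "tz": 0, "rx": 0, "ry": 0, "rz": 1.25}, {"claw": -1, "tx": 0, "ty": 0, "tz": 0, "rx": 1.5, "ry": -5.8, "rz": 0}, {"claw": -1, "tx": 0, "ty": 0, "tz": 0, "rx": 1.5, "ry": -5.8, "rz": 0}, {"claw": -1, "tx": 0, "ty": 0, "tz": 0, "rx": 0, "ry": 0, "rz": 0}, {"claw": -1, "tx": 0, "ty": 0, "tz": 0, "rx": 0, "ry": 0, "rz": 0}]}}

```text
time: 8.82
tool_pos: [0.4393, 0.1646, 0.2083]
eef_rot: [0.104, -0.12, 0.987, 0.014]
wrist_force: [-0.5, -0.4, 1.0]
grip_width: 1.004
finger_force: 0.0
```

{"op": "servo_tool", "data": {"rows": [{"claw": -1, "tx": 0, "ty": 0.011, "tz": -0.035, "rx": 0, "ry": 0, "rz": 0}, {"claw": -1, "tx": 0, "ty": 0, "tz": -0.035, "rx": 0, "ry": 0, "rz": 0}, {"claw": -1, "tx": 0, "ty": 0, "tz": -0.03, "rx": 0, "ry": 0, "rz": 0}, {"claw": -1, "tx": 0, "ty": 0, "tz": -0.025, "rx": 0, "ry": 0, "rz": 0}, {"claw": -1, "tx": 0, "ty": 0, "tz": 0, "rx": 0, "ry": 0, "rz": 0}]}}

```text
time: 9.23
tool_pos: [0.4381, 0.1747, 0.0784]
eef_rot: [0.1, -0.12, 0.988, 0.012]
wrist_force: [-2.4, -0.4, -0.9]
grip_width: 0.999
finger_force: 0.0
```

```bash
python3 - <<'E'
from h import *
a=shot('scene','s4');b=shot('top','t4')
cv2.imwrite('pics/v4.png',np.hstack([cv2.resize(a[150:300,300:450],(400,400)),cv2.resize(b[170:290,200:320],(400,400))])[:,:,::-1])
E
```

```text
(no output)
```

View pics/v4.png

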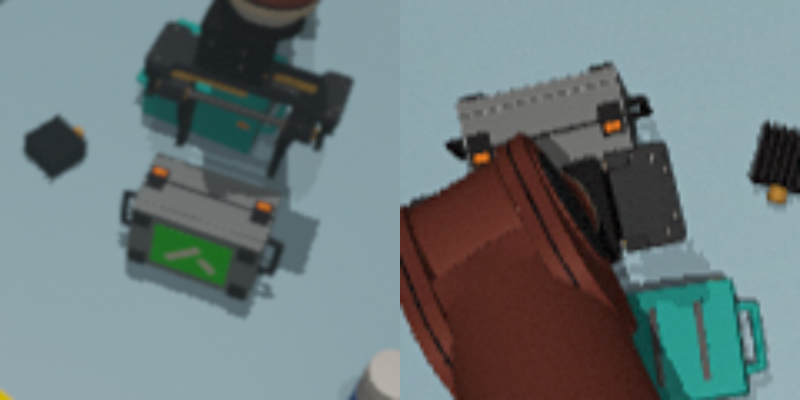

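{"op": "servo_tool", "data": {"rows": [{"claw": -1, "tx": 0, "ty": 0, "tz": -0.025, "rx": 0, "ry": 0, "rz": 0}, {"claw": -1, "tx": 0, "ty": 0, "tz": -0.021, "rx": 0, "ry": 0, "rz": 0}, {"claw": -1, "tx": 0, "ty": 0, "tz": 0, "rx": 0, "ry": 0, "rz": 0}, {"claw": -1, "tx": 0.0078, "ty": 0.002, "tz": 0, "rx": 0, "ry": 0, "rz": 0}, {"claw": -1, "tx": 0.0078, "ty": 0.002, "tz": 0, "rx": 0, "ry": 0, "rz": 0}, {"claw": -1, "tx": 0.0058, "ty": 0.0015, "tz": 0, "rx": 0, "ry": 0, "rz": 0}, {"claw": -1, "tx": 0, "ty": 0, "tz": 0, "rx": 0, "ry": 0, "rz": 0}]}}

```text
time: 9.92
tool_pos: [0.4632, 0.1835, 0.0382]
eef_rot: [0.105, -0.12, 0.987, 0.014]
wrist_force: [-0.0, -0.4, 0.9]
grip_width: 0.998
finger_force: 0.0
```

{"op": "servo_tool", "data": {"rows": [{"claw": -1, "tx": 0.005, "ty": 0.001, "tz": 0, "rx": 0, "ry": 0, "rz": 0}, {"claw": -1, "tx": 0.005, "ty": 0.001, "tz": 0, "rx": 0, "ry": 0, "rz": 0}, {"claw": -1, "tx": 0.005, "ty": 0.001, "tz": 0, "rx": 0, "ry": 0, "rz": 0}]}}

```text
time: 10.17
tool_pos: [0.4756, 0.1857, 0.0369]
eef_rot: [0.103, -0.121, 0.987, 0.014]
wrist_force: [-6.8, -0.8, 6.0]
grip_width: 0.996
finger_force: 3.4
```

{"op": "servo_tool", "data": {"rows": [{"claw": -1, "tx": -0.004, "ty": -0.001, "tz": -0.004, "rx": 0, "ry": 0, "rz": 0}, {"claw": -1, "tx": 0, "ty": 0, "tz": -0.004, "rx": 0, "ry": 0, "rz": 0}, {"claw": -1, "tx": 0.006, "ty": 0, "tz": 0, "rx": 0, "ry": 0, "rz": -1}, {"claw": -1, "tx": 0.009, "ty": 0, "tz": 0, "rx": 0, "ry": 0, "rz": -2}, {"claw": -1, "tx": 0.009, "ty": 0, "tz": 0, "rx": 0, "ry": 0, "rz": -2}, {"claw": -1, "tx": 0.009, "ty": 0, "tz": 0, "rx": 0, "ry": 0, "rz": -2}, {"claw": -1, "tx": 0.009, "ty": 0, "tz": 0, "rx": 0, "ry": 0, "rz": -2}, {"claw": -1, "tx": 0.009, "ty": 0, "tz": 0, "rx": 0, "ry": 0, "rz": -2}, {"claw": -1, "tx": 0.009, "ty": 0, "tz": 0, "rx": 0, "ry": 0, "rz": -2}]}}

```text
time: 10.92
tool_pos: [0.5316, 0.1848, 0.0279]
eef_rot: [0.103, -0.007, 0.995, 0.001]
wrist_force: [-3.2, 0.6, -0.9]
grip_width: 1.002
finger_force: 1.6
```

{"op": "servo_tool", "data": {"rows": [{"claw": -1, "tx": 0.009, "ty": 0, "tz": 0, "rx": 0, "ry": 0, "rz": -2}, {"claw": -1, "tx": 0.009, "ty": 0, "tz": 0, "rx": 0, "ry": 0, "rz": -2}, {"claw": -1, "tx": 0.009, "ty": 0, "tz": 0, "rx": 0, "ry": 0, "rz": 0}, {"claw": -1, "tx": 0.009, "ty": 0, "tz": 0, "rx": 0, "ry": 0, "rz": 0}, {"claw": -1, "tx": 0.009, "ty": 0, "tz": 0, "rx": 0, "ry": 0, "rz": 0}, {"claw": -1, "tx": 0.009, "ty": 0, "tz": 0, "rx": 0, "ry": 0, "rz": 0}, {"claw": -1, "tx": 0, "ty": 0, "tz": 0, "rx": 0, "ry": 0, "rz": 0}]}}

```text
time: 11.5
tool_pos: [0.5881, 0.1843, 0.0289]
eef_rot: [0.105, 0.027, 0.994, -0.002]
wrist_force: [-0.5, -0.9, -0.7]
grip_width: 1.001
finger_force: 0.3
```

```bash
python3 - <<'E'
from h import *
a=shot('scene','s5');b=shot('top','t5')
cv2.imwrite('pics/v5.png',np.hstack([cv2.resize(a[170:350,250:430],(400,400)),cv2.resize(b[110:260,190:340],(400,400))])[:,:,::-1])
E
```

```text
(no output)
```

View pics/v5.png

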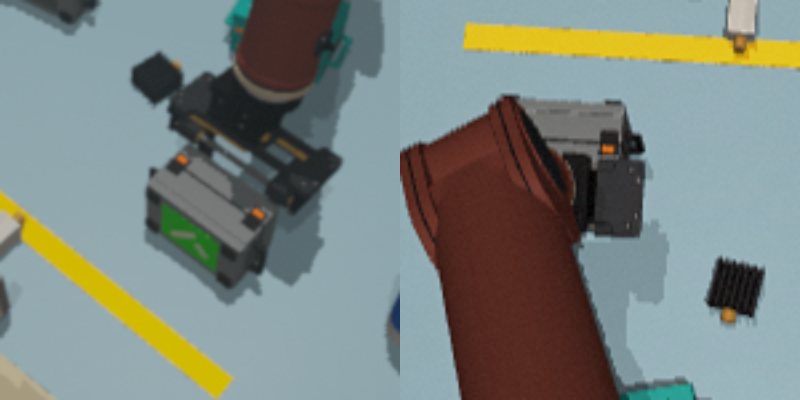

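```bash
cat >> h.py <<'E'
def stamp(im):
    hsv=cv2.cvtColor(im,cv2.COLOR_RGB2HSV);m=cv2.inRange(hsv,(50,120,50),(70,255,255));m[:150]=0
    m=cv2.morphologyEx(m,cv2.MORPH_OPEN,np.ones((2,2)))
    n,l,st,_=cv2.connectedComponentsWithStats(m);k=1+np.argmax(st[1:,4])
    h=cv2.convexHull(cv2.findNonZero((l==k).astype(np.uint8)))
    q=cv2.approxPolyDP(h,4,True)[:,0]; M=cv2.moments(h);c=(M['m10']/M['m00'],M['m01']/M['m00'])
    X=ray('scene',c,.045); lx=(X[0]-.7564)*.9988-(X[1]+.0036)*.05
    return st[k],q.tolist(),c,X,'line x',lx
E
python3 - <<'E'
from h import *
print(stamp(cv2.imread('pics/s5.png')[:,:,::-1]))
print(ray('top',(272.5,147.9),.088),arm.get_state()['tool_pos'])
E
```

```text
(array([324, 263,  26,  29, 276], dtype=int32), [[347, 291], [324, 275], [324, 263], [349, 281]], (336.0883280757098, 277.45741324921136), array([0.6734, 0.1847, 0.045 ]), 'line x', np.float64(-0.09231539999999996))
[0.6693 0.1212 0.088 ] [0.58705536 0.18447337 0.02894611]
```

{"op": "servo_tool", "data": {"rows": [{"claw": -1, "tx": 0.009, "ty": -0.0005, "tz": 0, "rx": 0, "ry": 0, "rz": 0}, {"claw": -1, "tx": 0.009, "ty": -0.0005, "tz": 0, "rx": 0, "ry": 0, "rz": 0}, {"claw": -1, "tx": 0.009, "ty": -0.0005, "tz": 0, "rx": 0, "ry": 0, "rz": 0}, {"claw": -1, "tx": 0.009, "ty": -0.0005, "tz": 0, "rx": 0, "ry": 0, "rz": 0}, {"claw": -1, "tx": 0.009, "ty": -0.0005, "tz": 0, "rx": 0, "ry": 0, "rz": 0}, {"claw": -1, "tx": 0.009, "ty": -0.0005, "tz": 0, "rx": 0, "ry": 0, "rz": 0}, {"claw": -1, "tx": 0.009, "ty": -0.0005, "tz": 0, "rx": 0, "ry": 0, "rz": 0}, {"claw": -1, "tx": 0.009, "ty": -0.0005, "tz": 0, "rx": 0, "ry": 0, "rz": 0}, {"claw": -1, "tx": 0.005, "ty": -0.0005, "tz": 0, "rx": 0, "ry": 0, "rz": 0}, {"claw": -1, "tx": 0, "ty": 0, "tz": 0, "rx": 0, "ry": 0, "rz": 0}]}}

```text
time: 12.43
tool_pos: [0.664, 0.1801, 0.0287]
eef_rot: [0.105, 0.027, 0.994, -0.002]
wrist_force: [0.1, 0.4, 0.2]
grip_width: 1.002
finger_force: 0.1
```

```bash
python3 - <<'E'
from h import *
print(stamp(shot('scene','s6')))
E
```

```text
(array([304, 284,  25,  30, 255], dtype=int32), [[327, 313], [304, 295], [304, 284], [328, 303]], (315.92351598173514, 298.75513698630135), array([0.7493, 0.1798, 0.045 ]), 'line x', np.float64(-0.016261479999999995))
```

{"op": "servo_tool", "data": {"rows": [{"claw": -1, "tx": 0.008, "ty": -0.0004, "tz": 0, "rx": 0, "ry": 0, "rz": 0}, {"claw": -1, "tx": 0.008, "ty": -0.0004, "tz": 0, "rx": 0, "ry": 0, "rz": 0}, {"claw": -1, "tx": 0, "ty": 0, "tz": 0, "rx": 0, "ry": 0, "rz": 0}, {"claw": -1, "tx": -0.02, "ty": 0.001, "tz": 0, "rx": 0, "ry": 0, "rz": 0}, {"claw": -1, "tx": -0.03, "ty": 0.001, "tz": 0.01, "rx": 0, "ry": 0, "rz": 0}, {"claw": -1, "tx": -0.02, "ty": 0, "tz": 0.03, "rx": 0, "ry": 0, "rz": 0}, {"claw": -1, "tx": -0.01, "ty": 0, "tz": 0.04, "rx": 0, "ry": 0, "rz": 0}, {"claw": -1, "tx": 0, "ty": 0, "tz": 0.04, "rx": 0, "ry": 0, "rz": 0}, {"claw": -1, "tx": -0.03, "ty": 0, "tz": 0.02, "rx": 0, "ry": 0, "rz": 0}, {"claw": -1, "tx": -0.03, "ty": 0, "tz": 0, "rx": 0, "ry": 0, "rz": 0}]}}

```text
time: 13.32
tool_pos: [0.5418, 0.1822, 0.1748]
eef_rot: [0.109, 0.027, 0.994, 0.0]
wrist_force: [0.9, 0.4, 0.1]
grip_width: 1.0
finger_force: 0.0
```

```bash
python3 - <<'E'
from h import *
a=shot('scene','s7');b=shot('top','t7');print(stamp(a))
cv2.imwrite('pics/v7.png',np.hstack([cv2.resize(a[200:350,230:380],(400,400)),cv2.resize(b[100:250,190:340],(400,400))])[:,:,::-1])
E
```

```text
(array([300, 289,  25,  29, 245], dtype=int32), [[323, 317], [300, 300], [300, 289], [324, 308]], (311.84615384615387, 303.490675990676), array([0.7649, 0.1795, 0.045 ]), 'line x', np.float64(-0.000665199999999937))
```

View pics/v7.png

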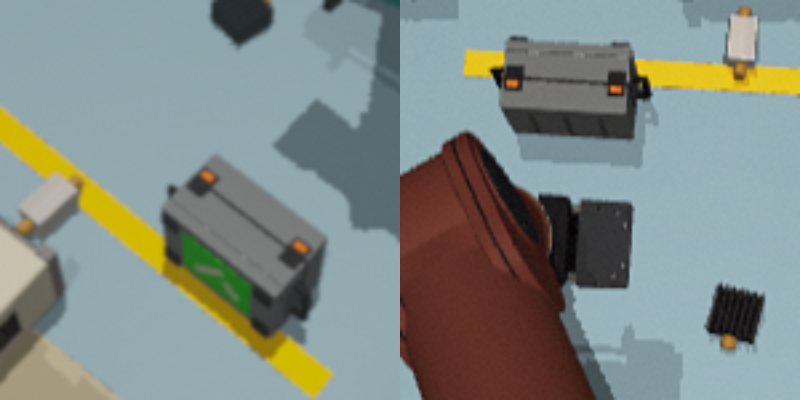

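The stamped crate's underside stands on the middle of the tape, square with it (scene crop 215,275, line x ≈ -1 mm). The arm is clear of everything, so I'm handing in.

```bash
python3 -c "
from cell import arm
print(arm.finish_job())"
```

```text
the job is handed in; nothing more can be done
None
```

I tipped both crates onto their backs and pushed the stamped left one to the dispatch line, where its underside stands about 1 mm from the tape's centre and looks square with it; the plain crate lies where it was tipped, and the job is handed in (no verdict was returned).

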